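# Put the 200 g weight back in its case and slide the lid shut over the catch ridge

## Robot

A 6-joint arm with a two-finger parallel gripper is mounted at the origin on a cart in front of the work surface, level with it; the furniture and walls round the work are solid. World frame = base frame: x ahead of the robot, y to its left, z up, the work surface at z = 0. Lengths are in mm, angles in rad, forces in N, time in s.
With the tool pointing down it reaches from about 350 to 775 mm from the base axis. Payload 7.3 kg.
Tool frame: the origin (TCP) lies at the very end of the fingers, on their centre line; the grasp point (between the pads) lies 19 mm behind it; z points along the fingers, y is the line along which they close (so a half turn about z gives the same grasp; the last joint's range is limited). The gripper opens to 92 mm and grips with 3 to 60 N. Pads are 19 mm wide; open, the fingers measure 130 mm over their backs; the gripper's body (75 mm by 190 mm) begins 47 mm behind the grasp point.
Start: joints at [-1.326, 0.342, 1.524, -0, 1.275, -0.146], TCP at [200.011, -485.428, 226.741] pointing down, gripper open.
Joint ranges: [-2.53, 2.53], [-0.77, 2.02], [0.04, 2.7], [-1, 4.14], [0.28, 2.66], [-3.11, 3.11]. Speed limits (rad/s): [2.57, 2.57, 3.14, 3.14, 3.14, 3.14].

## Interface

Orientations are given as [roll, pitch, yaw] about the fixed x, y, z axes, in that order (R = Rz(yaw) Ry(pitch) Rx(roll)).
In Python, from plant import get_obs, vision, workorder gives the robot as it stands.
- The arm moves only by the shell command python3 -m pendant 'ROWS' [OPENING]. ROWS is a JSON object of lists of equal length, an entry for each row: "dp": the shift along the tool's x, y, z in m, a list of three; "rotation": the turn, a rotation vector about the tool's x, y, z in rad, a list of three. A call has 1 to 8 rows; each row is the pose to reach, as a shift and turn from the pose commanded when the call began, along the tool's axes at that moment; what a row does not reach only later rows make up. A row lasts 1/8 s, in which the tool goes at most 62.5 mm and 10.7 degrees, less where a joint would pass 70% of its speed; a pose out of reach is approached as far as the arm can. A call with a gripper value outside its range is refused whole. OPENING is the finger opening in m, from 0 to 0.0918, set as the call begins (- or left out, the last holds). The fingers move at their own pace and stop on an object; the grip force is fixed at half the most. Time passes only in rows, so rows that repeat a pose let the fingers close. It gives the time, the measured TCP pose, the force, the opening and the grip force at its end, in the units of the state.
- get_obs(): the state, without advancing time (a new reading comes with each control period).
- vision.capture(name): name is "scene" or "side" or "wrist"; returns a dict with "pixels" (400x640x3 uint8, red, green, blue), "vfov" (degrees; the focal length in pixels is half the picture's height over the tangent of half this angle, whatever the lens; pixels are square), "cx", "cy" (the principal point, pixels), "dist" ([k1, k2, p1, p2, k3] as OpenCV has them; the pictures are not rectified), "pose" (4x4, takes a point from camera to world coordinates); the wrist camera has in their place "T_tool_cam" (4x4, takes a point from camera to tool coordinates, whose origin is the TCP and whose axes are the flange's). Camera axes: x right, y up, looking along -z (the intrinsics and any distortion apply to the point x, -y, -z); pixel columns grow to the right and rows downward; lengths in mm; the calibration is good to about 2 mm. A picture is of the moment at which its call begins: read the wrist's pose just before it. There is no depth.
- workorder.close_job(): hands the job in; it is judged then, once.
The state is a dict: "time": time; "joint_positions": joint angles; "dq": joint speeds; "tau": joint torques, N m; "tool_pos": TCP position; "tcp_rot": TCP orientation; "contact_force": force on the tool from outside, world axes, zero at the start; "moment": the same for the moment, N m; "grip_width": finger opening in mm; "finger_force": force on a finger pad.
Only numpy, scipy, OpenCV 4.12 (cv2) and the standard library are available. Lean on these libraries where they do the work, as an engineer would, in place of code of your own. Each camera call takes 0.05 s, during which the arm holds its last target. There are 200 camera calls.

## Task

Put the big knobbed steel weight from the grey pad back into the empty well of the wooden weight case, all the way down and without dropping it. Then slide the case's lid fully home, forcing it over the catch ridge at the far end but never ramming it. Leave the other things on the bench where they are.

Things in the scene. Friction and masses are not known exactly. Their poses are not given: they have to be found in the camera images.
- case: Loose brown wooden weight case, 170 x 100 x 70 mm, 0.42 kg, upright on the 4 mm base of a low aluminium locating tray, with 3 mm play across. Origin: centre of underside; x: the lid's closing direction, to the closed far end. It starts 4 to 22 mm short of the tray's adjustable dark back stop: forcing the lid over the ridge first slides the case back to that stop, so its earlier pose is then stale.
- well (a point): Centre of the floor of the empty round well, the farthest of three in a row (case x = 31, y = 0, z = 8 mm). The well is 36 mm across and 26 mm deep in a blue block with top at case z = 34, its mouth bevelled by 2 mm. Open the fingers only a little here: 76 mm over their backs just fits between the lips.
- lid_stop (a point): Middle of the case's far wall at groove-floor height (case x = 76, z = 56 mm): hard stop for the lid's nose. The case's opening between the side lips is 80 mm wide (y), lips' top at case z = 70. The lid's grooves are 91 mm wide, from z = 56 to 65.5, and are entered over the low front wall at x = -85.
- lid: Loose pale wooden lid with brass nose, 160 (x) x 88 x 8 mm, in the case's grooves, drawn out 67 to 77 mm; play 1.5 mm in height, 1 mm sideways. Origin: centre of underside; x: closing direction; home at case x = -4. Slides lightly until the nose meets the ridge 17 mm before home, then needs 10 to 20 N, clicks, and stops hard on the far wall. Over 40 N between lid and case is ramming.
- lid_nose (a point): Middle of the lid's leading lower edge (lid x = +80, z = 0 mm). Fully home it meets point lid_stop.
- lid_rib (a point): Centre of the top of the lid's dark wooden finger rib: 12 mm along x, 56 mm along y, 18 mm high above the lid's top face; grip it across its 12 mm from above, or push it. At lid x = -50, z = 26 mm.
- ridge (a joint): White sprung catch ridge, a rounded bar across the case at case x = 62 mm, standing about 4 mm above the groove floor. 0: fully up; grows to 0.0042 m as it is pressed down. With the lid home it springs up into a cross groove in the lid's underside.
- weight_200: The big polished steel knobbed weight (0.2 kg), standing on the grey pad. Origin: centre of its underside. Body 34 mm across and 26 mm high, thin neck 4 mm, knob 16 mm across from z = 30 to z = 44 mm.
- weight_200_knob (a point): Centre of the big weight's knob (37 mm above its underside).
- pad: Grey soft pad on the bench, 190 x 170 x 3 mm, fixed; origin: centre of its underside.
- weight_100: Middle steel weight already in the middle well, partly or wholly under the lid: 27 mm across, 34 mm high; origin: centre of its underside. Stays there.
- weight_50: Small steel weight already in the well nearest the mouth, under the lid: 22 mm across, 28 mm high. Stays there.
- bottle_tall: Glass weighing bottle with lid, 42 mm across, 60 mm high, to the left of the case; a bystander. Origin: centre of its underside.
- bottle_short: Glass weighing bottle with lid, 47 mm across, 50 mm high, to the left of the case; a bystander. Origin: centre of its underside.
Mind the look-alikes: they are no part of the job. What is shaped like the weight_200 but purple or red is not meant. There is more than one size of the lid; the one meant has the size given above.

How it is judged (in metres and radians):
On the way:
1. the big weight stands fully down in the empty well, let go, while the lid is still open (horizontal distance between weight_200 and well below 0.004 m and z of weight_200 in the frame of well below 0.002 m and angle between weight_200's own z axis and vertical below 0.08 rad and x of lid_nose in the frame of case below 0.04 m and contact force between the fingers and weight_200 below 0.1 N), for 0.2 s.
At the end, for the whole second after the job is handed in: The big weight is fully down and upright in its well (within 4 mm of centre, 2 mm of the floor); the lid's nose is within 1.5 mm of the far wall with the ridge sprung up into the lid's groove (joint under 1 mm), at rest; the case stands level in its tray (horizontal distance between weight_200 and well below 0.004 m and z of weight_200 in the frame of well below 0.002 m and angle between weight_200's own z axis and vertical below 0.08 rad and x of lid_nose in the frame of case above 0.0745 m and value of joint ridge below 0.001 m and linear speed of lid below 0.02 m/s and height (world z) of case below 0.008 m and angle between case's own z axis and vertical below 0.05 rad); the robot touches nothing.
It fails at once if the lid is rammed: more than 40 N between lid and case (contact force between lid and case above 40 N).
It fails at once if the big weight is dropped or jammed into the case: more than 30 N between them (contact force between weight_200 and case above 30 N).
It fails at once if the case is lifted out of or tipped in its tray (height (world z) of case above 0.024 m or angle between case's own z axis and vertical above 0.15 rad).
It fails at once if a bystander is moved more than 30 mm (distance of any of bottle_tall, bottle_short from where it was at the start of the episode above 0.03 m).
It fails at once if one of the two smaller weights is lifted out of its well (z of any of weight_100, weight_50 in the frame of case above 0.03 m).
It also fails if it takes over 61 s, if anything falls off the work surface, if the arm or the gripper's body presses on something with over 40 N, if the wrist force passes 120 N, or if a joint passes its speed limit or range.

## Working session

There is one attempt and no reset: what is moved stays moved. The work goes in short steps, Python scripts to look and compute and a shell command to move; the robot and the scene stay as the last step left them, time stands still between calls to the robot, and variables do not carry over. Pictures are saved under pics/ and viewed, at most 10 in all, crops included, and the job is handed in when it is done.

```bash
mkdir -p pics; ls; python3 - <<'E'
from plant import get_obs, vision
import cv2
o=get_obs();print({k:o[k] for k in('time','tool_pos','tcp_rot','contact_force','grip_width')})
for n in("scene","side"):
    c=vision.capture(n);cv2.imwrite(f"pics/{n}0.png",c["pixels"][:,:,::-1]);print(n,{k:v for k,v in c.items() if k!="pixels"})
E
```

```text
pics
{'time': 0.0, 'tool_pos': array([ 199.91656283, -485.02301976,  226.04981861]), 'tcp_rot': array([-3.14009029e+00, -2.14167843e-04,  3.90793424e-01]), 'contact_force': array([ 0.19680683, -0.29147277, -0.74916028]), 'grip_width': 91.6205715720699}
scene {'vfov': 46.19648594934744, 'cx': 323.7113716888572, 'cy': 208.84618386383437, 'dist': array([-0.04694659,  0.        ,  0.        ,  0.        ,  0.        ]), 'pose': array([[-7.56659434e-01,  4.14588732e-01, -5.05551862e-01,
         5.07456332e+01],
       [-6.53696894e-01, -4.65392050e-01,  5.96733283e-01,
         5.55903007e+02],
       [ 1.21190774e-02,  7.82001549e-01,  6.23158651e-01,
         7.09438773e+02],
       [ 0.00000000e+00,  0.00000000e+00,  0.00000000e+00,
         1.00000000e+00]])}
side {'vfov': 55.78677380393505, 'cx': 320.9341766667598, 'cy': 204.2919836288303, 'dist': array([-0.04088004,  0.        ,  0.        ,  0.        ,  0.        ]), 'pose': array([[-9.74128592e-01, -1.52008514e-01,  1.67233067e-01,
         7.25405441e+02],
       [ 2.25653824e-01, -6.13618902e-01,  7.56671788e-01,
         6.97592957e+02],
       [-1.24031832e-02,  7.74832405e-01,  6.32045019e-01,
         6.91004211e+02],
       [ 0.00000000e+00,  0.00000000e+00,  0.00000000e+00,
         1.00000000e+00]])}
```

View pics/scene0.png

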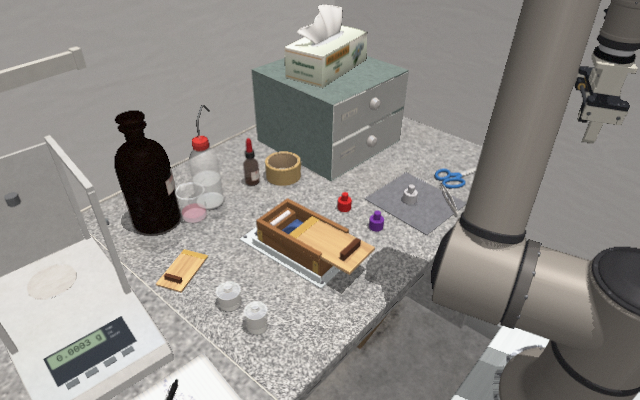

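View pics/side0.png

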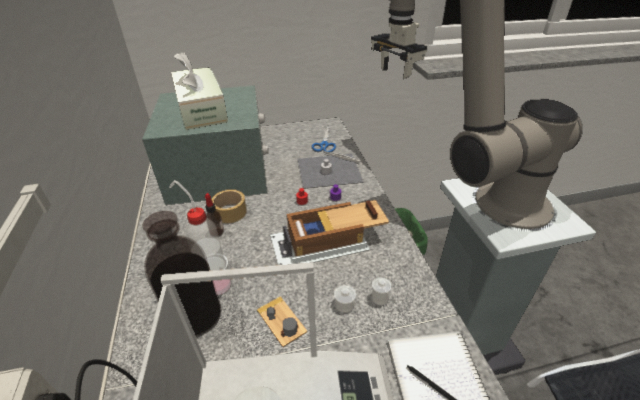

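The grey steel weight stands on the pad at scene (410,195) / side (326,167). The look-alikes are red at scene (345,202) and purple at (377,220), wrong by colour. The lid meant is the one in the case, scene (335,240). The small lid plate at (182,270) is a decoy because it lies loose and is too small. I'll confirm in an enlarged crop.

```bash
cat > h.py <<'E'
import numpy as np, cv2
from plant import get_obs, vision
from scipy.spatial.transform import Rotation as R
def tool():
    o=get_obs();T=np.eye(4);T[:3,:3]=R.from_euler('xyz',o['tcp_rot']).as_matrix();T[:3,3]=o['tool_pos'];return T
def cap(n,save=None):
    T=tool(); c=vision.capture(n)
    if n=="wrist": c["pose"]=T@c["T_tool_cam"]
    if save: cv2.imwrite(save,c["pixels"][:,:,::-1])
    f=200/np.tan(np.radians(c["vfov"])/2); c["K"]=np.array([[f,0,c["cx"]],[0,f,c["cy"]],[0,0,1]])
    return c
def ray(c,uv):
    p=cv2.undistortPoints(np.array([[uv]],float),c["K"],np.array(c["dist"]))[0,0]
    return c["pose"][:3,3],c["pose"][:3,:3]@[p[0],-p[1],-1]
def onz(c,uv,z):
    o,d=ray(c,uv);return o+d*(z-o[2])/d[2]
def proj(c,P):
    q=np.linalg.inv(c["pose"])@np.append(P,1);q=q[:3]*[1,-1,-1]
    return cv2.projectPoints(q.reshape(1,1,3),np.zeros(3),np.zeros(3),c["K"],np.array(c["dist"]))[0].ravel()
def crop(img,x0,y0,w,h,s,fn):
    cv2.imwrite(fn,cv2.resize(img[y0:y0+h,x0:x0+w,::-1],None,fx=s,fy=s,interpolation=cv2.INTER_CUBIC))
def shift(P):  # world TCP target -> dp in m
    T=tool();return (T[:3,:3].T@(np.array(P)-T[:3,3])/1000).round(4)
E
python3 - <<'E'
from h import *
s=cap("scene");d=cap("side")
a=s["pixels"][165:285,240:450];b=d["pixels"][130:250,270:400]
a=cv2.resize(a,None,fx=3.8,fy=3.8,interpolation=cv2.INTER_CUBIC)
cv2.imwrite("pics/crop1.png",a[:,:,::-1])
print(onz(s,(410,188),40),onz(d,(326,161),40))
print(onz(s,(410,203),3),onz(d,(326,174),3))
w=cap("wrist");print(w["T_tool_cam"],w["vfov"],w["dist"],w["pose"])
E
```

```text
[ 489.96756392 -286.97103565   40.        ] [ 488.51785318 -289.59186289   40.        ]
[ 479.8983431  -279.83972067    3.        ] [ 493.09929391 -271.34374835    3.        ]
[[ 1.48367611e-04  9.62339909e-01  2.71848998e-01  7.34421052e+01]
 [ 9.99999777e-01  3.42358723e-05 -6.66966312e-04 -5.76388589e-01]
 [-6.51155287e-04  2.71849036e-01 -9.62339689e-01 -1.58201580e+02]
 [ 0.00000000e+00  0.00000000e+00  0.00000000e+00  1.00000000e+00]] 65.6813224133286 [-0.03736342  0.          0.          0.          0.        ] [[ 3.81073755e-01  8.89739319e-01  2.51290145e-01  2.67670326e+02]
 [-9.24544621e-01  3.66784997e-01  1.03373159e-01 -4.56823271e+02]
 [-1.94290724e-04 -2.71721750e-01  9.62375838e-01  3.84528001e+02]
 [ 0.00000000e+00  0.00000000e+00  0.00000000e+00  1.00000000e+00]]
```

View pics/crop1.png

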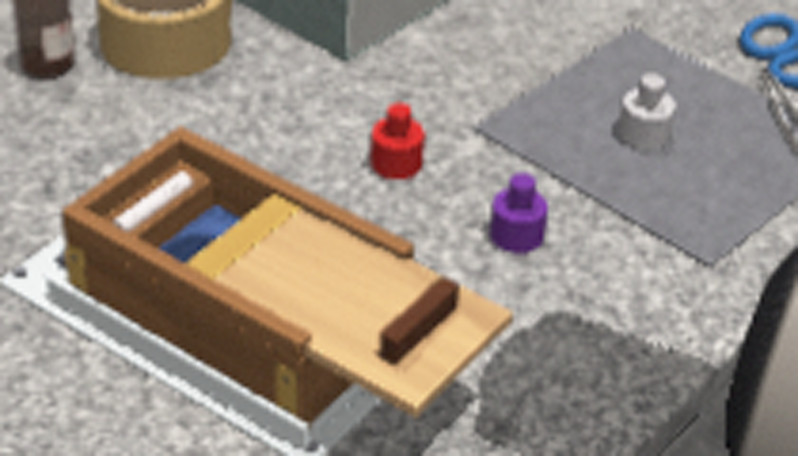

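The crop confirms the bare-steel weight on the pad at crop (650,105), with the red and purple ones beside it. The case lid with the dark rib is at crop (420,320) and the empty well's blue block at (205,230). Next I estimate the case pose from its top corners.

```bash
python3 - <<'E'
from h import *
s=cap("scene")
pts=dict(A=(180,130),B=(65,212),C=(307,345),D=(412,245))
P={k:onz(s,(240+u/3.8,165+v/3.8),74) for k,(u,v) in pts.items()}
for k,v in P.items():print(k,v.round(1))
print('AB',np.linalg.norm(P['A']-P['B']),'AD',np.linalg.norm(P['A']-P['D']),'BC',np.linalg.norm(P['B']-P['C']))
for a,b in('CB','DA'):
  e=P[b]-P[a];print(np.arctan2(e[1],e[0]))
for u,v in((382,350),(458,285)): print('rib',onz(s,(240+u/3.8,165+v/3.8),86).round(1))
w=cap("wrist");print(w["pixels"].mean())
print(tool()[:3,:3].round(3)); print(shift([470,-285,160]))
E
```

```text
A [649.3 -24.8  74. ]
B [644.5  71.1  74. ]
C [475.3  61.3  74. ]
D [483.5 -34.8  74. ]
AB 96.01808238312304 AD 166.0652306219245 BC 169.51084889534698
0.05792920173108743
0.06062526918404265
rib [437.   48.6  86. ]
rib [437.8 -14.8  86. ]
111.92321354166667
[[ 0.925  0.381 -0.   ]
 [ 0.381 -0.925  0.   ]
 [ 0.    -0.    -1.   ]]
[ 0.326  -0.0824  0.0666]
```

```bash
python3 -m pendant '{"dp":[[0.05,-0.01,0.005],[0.1,-0.02,0.012],[0.15,-0.035,0.02],[0.2,-0.047,0.03],[0.25,-0.057,0.04],[0.3,-0.068,0.05],[0.343,-0.075,0.056],[0.343,-0.075,0.056]],"rotation":[[0,0,0.05],[0,0,0.1],[0,0,0.15],[0,0,0.2],[0,0,0.25],[0,0,0.3],[0,0,0.333],[0,0,0.333]]}' 0.06
python3 - <<'E'
from h import *
print(tool().round(2)); w=cap("wrist","pics/w1.png"); print(proj(w,[489,-285,40]))
E
```

```text
time: 1.35
tool_pos: [490.3, -283.4, 169.9]
tcp_rot: [-3.141, 0.0, 0.062]
contact_force: [-0.4, -0.9, -1.3]
grip_width: 60.1
finger_force: 0.0
[[ 1.0000e+00  6.0000e-02 -0.0000e+00  4.9032e+02]
 [ 6.0000e-02 -1.0000e+00  0.0000e+00 -2.8337e+02]
 [-0.0000e+00 -0.0000e+00 -1.0000e+00  1.6990e+02]
 [ 0.0000e+00  0.0000e+00  0.0000e+00  1.0000e+00]]
[322.14578504 194.29818058]
```

View pics/w1.png

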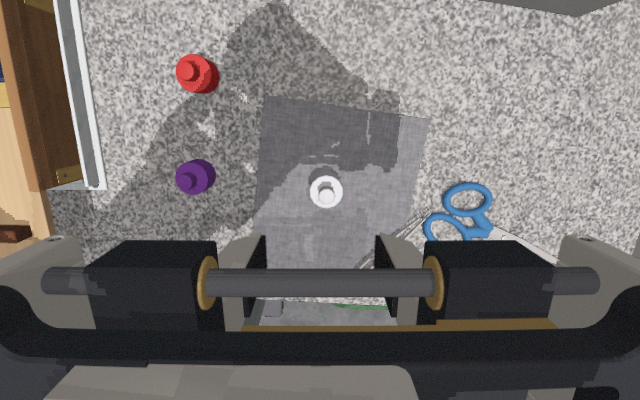

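The wrist view shows the steel weight at about (326,192), between the red one at (197,73) and the purple one at (195,176), and scissors right of it. I'll measure its outline.

```bash
python3 - <<'E'
from h import *
w=cap("wrist");g=cv2.cvtColor(w["pixels"],cv2.COLOR_RGB2GRAY)
sub=g[160:225,295:360]
for t in(150,200,235):
  n,l,st,ce=cv2.connectedComponentsWithStats((sub>t).astype(np.uint8))
  i=1+st[1:,4].argmax();c=ce[i]+[295,160];print(t,st[i],c.round(1),onz(w,c,29)[:2].round(1))
crop(w["pixels"],290,155,75,75,7,"pics/w1c.png")
E
```

```text
150 [ 13  14  34  36 895] [325.4 191.3] [ 488.1 -289.4]
200 [ 14  15  33  32 691] [325. 191.] [ 488.3 -289. ]
235 [18 26  1  1  1] [313. 186.] [ 492.8 -276.9]
```

View pics/w1c.png

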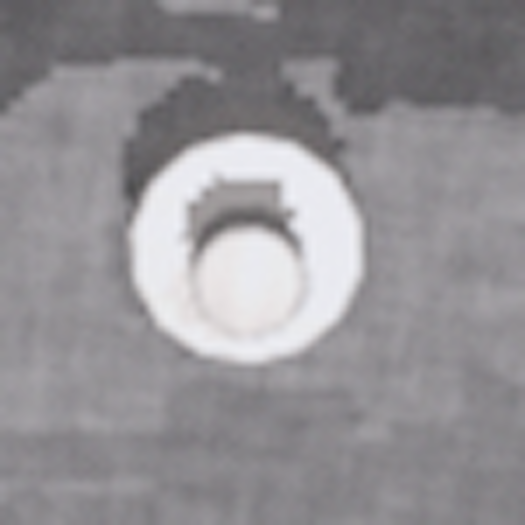

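The crop shows the body-top circle centred at crop (247,247) → pixel (325.3,190.3), and the knob top at (247,278) → (325.3,194.7).

```bash
python3 - <<'E'
from h import *
w=cap("wrist")
print(onz(w,(325.2,190.2),29),onz(w,(325.2,194.7),47))
P=onz(w,(325.2,194.7),47)[:2]/2+onz(w,(325.2,190.2),29)[:2]/2
print(P,shift([*P,32]),R.from_matrix(tool()[:3,:3]).as_euler('xyz'))
E
```

```text
[ 488.42640036 -290.06139498   29.        ] [ 488.48218932 -289.75685763   47.        ]
[ 488.45429484 -289.90912631] [0.0002 0.0041 0.1387] [3.14137659e+00 4.51460650e-04 5.79557439e-02]
```

```bash
python3 -m pendant '{"dp":[[0,0.004,0.04],[0,0.004,0.08],[0,0.004,0.11],[0,0.004,0.125],[0,0.004,0.132],[0,0.004,0.1365],[0,0.004,0.1365]],"rotation":[[0,0,0],[0,0,0],[0,0,0],[0,0,0],[0,0,0],[0,0,0],[0,0,0]]}' 
python3 -m pendant '{"dp":[[0,0,0],[0,0,0],[0,0,0],[0,0,0],[0,0,0],[0,0,0]],"rotation":[[0,0,0],[0,0,0],[0,0,0],[0,0,0],[0,0,0],[0,0,0]]}' 0.0
```

```text
time: 2.38
tool_pos: [489.1, -289.8, 34.8]
tcp_rot: [3.141, -0.001, 0.058]
contact_force: [0.4, -0.0, 0.6]
grip_width: 59.8
finger_force: 0.0
time: 3.12
tool_pos: [488.8, -289.3, 34.2]
tcp_rot: [-3.142, -0.0, 0.058]
contact_force: [-0.7, -0.4, 0.6]
grip_width: 14.7
finger_force: 30.0
```

```bash
python3 -m pendant '{"dp":[[0,0,-0.01],[0,0,-0.05],[0,0,-0.1],[0.01,-0.03,-0.14],[0.03,-0.08,-0.155],[0.045,-0.13,-0.155],[0.06,-0.18,-0.155],[0.072,-0.23,-0.155]],"rotation":[[0,0,0],[0,0,0],[0,0,0],[0,0,0],[0,0,0],[0,0,0],[0,0,0],[0,0,0]]}' 
python3 -m pendant '{"dp":[[0.015,-0.04,0],[0.022,-0.072,0],[0.022,-0.072,0],[0.022,-0.072,0]],"rotation":[[0,0,0],[0,0,0],[0,0,0],[0,0,0]]}'
python3 - <<'E'
from h import *
print(tool().round(2)); w=cap("wrist","pics/w2.png"); print(proj(w,[594,20,38]))
E
```

```text
time: 4.12
tool_pos: [547.5, -54.0, 189.8]
tcp_rot: [3.141, -0.0, 0.058]
contact_force: [0.9, -0.3, -1.7]
grip_width: 15.1
finger_force: 30.0
time: 4.62
tool_pos: [565.0, 17.1, 189.4]
tcp_rot: [3.141, 0.0, 0.058]
contact_force: [-0.8, -0.4, -1.4]
grip_width: 14.3
finger_force: 30.0
[[ 1.0000e+00  6.0000e-02 -0.0000e+00  5.6498e+02]
 [ 6.0000e-02 -1.0000e+00 -0.0000e+00  1.7080e+01]
 [-0.0000e+00  0.0000e+00 -1.0000e+00  1.8936e+02]
 [ 0.0000e+00  0.0000e+00  0.0000e+00  1.0000e+00]]
[319.07770208 159.36726694]
```

View pics/w2.png

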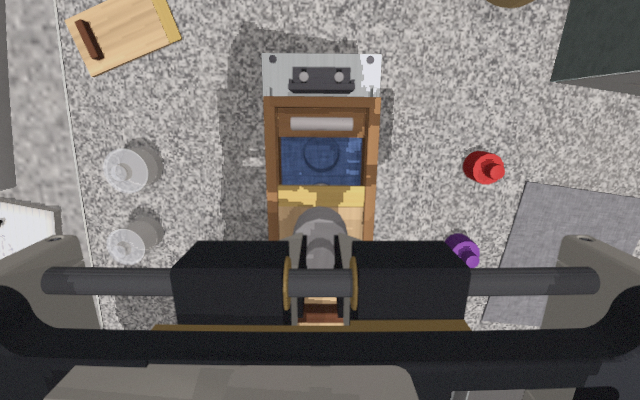

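The wrist view shows the well at about (322,155), the lid nose (brass) at row ~186, the ridge at row ~124, the back stop at row ~95, and the held weight at about (320,230). I'll enlarge it.

```bash
python3 - <<'E'
from h import *
w=cap("wrist"); crop(w["pixels"],255,85,130,110,6,"pics/w2c.png"); print(w["pose"].round(3).tolist())
E
```

```text
[[0.057, 0.961, 0.271, 638.145], [-0.998, 0.055, 0.016, 21.483], [0.001, -0.272, 0.962, 347.561], [0.0, 0.0, 0.0, 1.0]]
```

View pics/w2c.png

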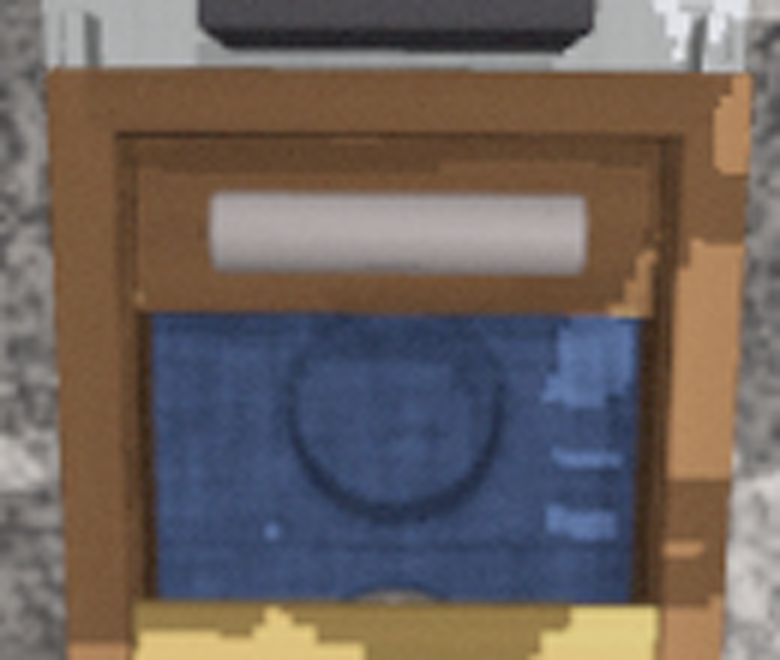

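The crop shows the well ring (x 288–503, bottom 525) centred at about crop (395,418). The far wall's inner edge is at y=132, its outer corners at (50,70) and (750,72), the ridge at (398,232) and the lid nose at y=603.

```bash
python3 - <<'E'
from h import *
w=cap("wrist"); f=lambda u,v,z:onz(w,(254.92+u/6,84.92+v/6),z)
well=f(395,418,38);print('ring w',f(503,418,38)-f(288,418,38)); print('well',well)
L=f(50,70,74);Rr=f(750,72,74);print('corners',L,Rr,np.linalg.norm(L-Rr))
m=(L+Rr)/2;d=np.arctan2(*( (Rr-L)[[0,1]]*[1,-1]));print('yaw',d)
for yaw in(.058,d):
  ux=np.array([np.cos(yaw),np.sin(yaw)]);print('well from corners',m[:2]-54*ux,'from inner edge',f(400,132,74)[:2]-45*ux,'from ridge',f(398,232,62)[:2]-31*ux)
# side edges direction
print(f(50,70,74),f(70,645,74),f(117,132,74),f(135,603,74))
nose=f(397,603,68.5);print('nose->well',nose)
t=tool()[:3,3];print('tool',t)
T=tool()
# knob/weight relative: body centre as seen
print('proj held body top', proj(w,(T@[0,0,4.5,1])[:3]), 'bottom',proj(w,(T@[0,0,30.5,1])[:3]))
s=cap("scene");sd=cap("side");
g=w["pixels"][195:245,290:350].astype(int)
crop(w["pixels"],280,190,80,60,8,"pics/w2d.png")
E
```

```text
ring w [  2.02302804 -35.65979355   0.        ]
well [598.9549709   17.95836966  38.        ]
corners [649.54337067  69.4594998   74.        ] [654.86357076 -28.62687652  74.        ] 98.23055405642351
yaw 0.05418685227362687
well from corners [598.29427326  17.28606735] from inner edge [598.9388606   17.34219795] from ridge [598.78874979  17.56090105]
well from corners [598.28272913  17.49165334] from inner edge [598.92924049  17.51351961] from ridge [598.7821226   17.67892264]
[649.54337067  69.4594998   74.        ] [566.43134467  65.63481133  74.        ] [641.65652308  59.88813518  74.        ] [573.52164329  55.89628136  74.        ]
nose->well [574.49004245  16.34504783  68.5       ]
tool [565.0617353   16.42971592 189.31886973]
proj held body top [320.8711037  247.11318851] bottom [320.73696534 230.55072019]
```

View pics/w2d.png

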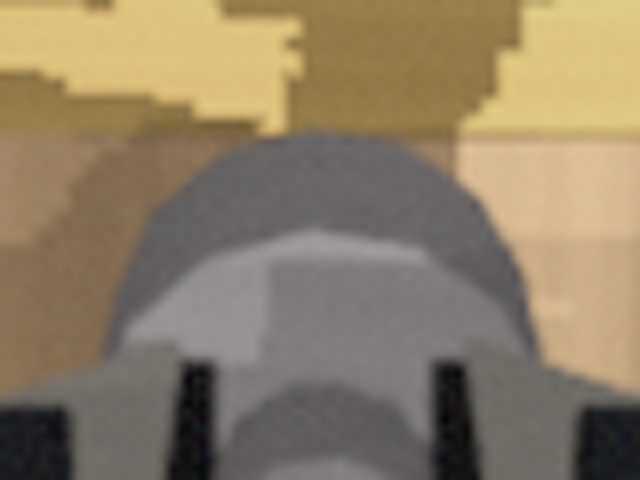

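```bash
python3 - <<'E'
from h import *
w=cap("wrist");T=tool()
zs=[tool()[2,3]]
for _ in range(4): cap("wrist"); zs.append(tool()[2,3])
z=np.mean(zs);print(np.round(zs,1))
w["pose"]=w["T_tool_cam"]
f=lambda u,v,zz:onz(w,(254.92+u/6,84.92+v/6),z-zz)
print('tool-frame well',f(395,418,38),f(400,132,74)-[45,0,0],f(398,232,62)-[31,0,0])
for zz,v in((30.5,206.4),(4.5,218.8)): print('held edge',onz(w,(320.2,v),zz), proj(w,[17.2,0,zz]))
print(get_obs()["contact_force"],get_obs()["time"])
E
```

```text
[189.3 189.2 189.2 189.2 189.2]
tool-frame well [ 33.97535701   0.35743634 151.21947572] [ 33.90522565   0.92276119 115.21947572] [ 33.77405271   0.71084515 127.21947572]
held edge [16.42666485 -0.33143661 30.5       ] [320.72217974 205.23416242]
held edge [17.07353693 -0.3625739   4.5       ] [320.85389828 218.58412517]
[ 0.53205981  0.45243016 -1.01435661] 5.125
```

```bash
python3 -m pendant '{"dp":[[0.02,0.001,0],[0.034,0.001,0.01],[0.034,0.001,0.04],[0.034,0.001,0.08],[0.034,0.001,0.105],[0.034,0.001,0.112],[0.034,0.001,0.115],[0.034,0.001,0.115]],"rotation":[[0,0,0],[0,0,0],[0,0,0],[0,0,0],[0,0,0],[0,0,0],[0,0,0],[0,0,0]]}' 
python3 -m pendant '{"dp":[[0,0,0.001],[0,0,0.002],[0,0,0.003],[0,0,0.004],[0,0,0.005],[0,0,0.006],[0,0,0.007],[0,0,0.007]],"rotation":[[0,0,0],[0,0,0],[0,0,0],[0,0,0],[0,0,0],[0,0,0],[0,0,0],[0,0,0]]}'
```

```text
time: 6.12
tool_pos: [599.8, 18.4, 75.0]
tcp_rot: [3.141, -0.002, 0.058]
contact_force: [0.3, -0.9, -2.4]
grip_width: 14.8
finger_force: 30.0
time: 7.12
tool_pos: [599.1, 18.4, 67.1]
tcp_rot: [3.142, 0.0, 0.058]
contact_force: [-0.1, 0.1, -2.4]
grip_width: 14.7
finger_force: 30.0
```

```bash
python3 -m pendant '{"dp":[[0,0,0.001],[0,0,0.002],[0,0,0.003],[0,0,0.004],[0,0,0.004]],"rotation":[[0,0,0],[0,0,0],[0,0,0],[0,0,0],[0,0,0]]}' 
python3 - <<'E'
from h import *
s=cap("side");a=crop(s["pixels"],270,180,130,90,6,"pics/s3.png")
E
```

```text
time: 7.75
tool_pos: [599.1, 18.5, 63.1]
tcp_rot: [3.142, 0.0, 0.058]
contact_force: [-0.1, -0.3, -1.9]
grip_width: 15.0
finger_force: 30.0
```

The underside is now about 5 mm inside the well with no side force, so it is entering cleanly. I'll continue down.

```bash
python3 -m pendant '{"dp":[[0,0,0.003],[0,0,0.006],[0,0,0.009],[0,0,0.012],[0,0,0.015],[0,0,0.017],[0,0,0.018],[0,0,0.018]],"rotation":[[0,0,0],[0,0,0],[0,0,0],[0,0,0],[0,0,0],[0,0,0],[0,0,0],[0,0,0]]}' 
python3 -m pendant '{"dp":[[0,0,0.0005],[0,0,0.001],[0,0,0.0015],[0,0,0.0015]],"rotation":[[0,0,0],[0,0,0],[0,0,0],[0,0,0]]}' 
```

```text
time: 8.8
tool_pos: [599.2, 18.4, 45.2]
tcp_rot: [3.141, 0.0, 0.058]
contact_force: [-0.5, -0.2, -2.6]
grip_width: 15.0
finger_force: 30.0
time: 9.3
tool_pos: [599.2, 18.4, 43.6]
tcp_rot: [3.142, 0.0, 0.058]
contact_force: [0.0, -0.0, -2.5]
grip_width: 15.0
finger_force: 30.0
```

```bash
python3 -m pendant '{"dp":[[0,0,0.0005],[0,0,0.001],[0,0,0.001]],"rotation":[[0,0,0],[0,0,0],[0,0,0]]}' 
python3 -m pendant '{"dp":[[0,0,0.0005],[0,0,0.001],[0,0,0.001]],"rotation":[[0,0,0],[0,0,0],[0,0,0]]}'
```

```text
time: 9.68
tool_pos: [599.4, 18.5, 43.2]
tcp_rot: [3.141, -0.001, 0.058]
contact_force: [-2.2, -0.0, 3.9]
grip_width: 14.7
finger_force: 30.0
time: 10.05
tool_pos: [599.5, 18.5, 43.1]
tcp_rot: [3.141, -0.001, 0.058]
contact_force: [-3.9, 1.4, 11.4]
grip_width: 14.8
finger_force: 30.0
```

```bash
python3 -m pendant '{"dp":[[0,0,-0.001],[0,0,-0.001]],"rotation":[[0,0,0],[0,0,0]]}' 
python3 -m pendant '{"dp":[[0,0,0],[0,0,0],[0,0,0],[0,0,0]],"rotation":[[0,0,0],[0,0,0],[0,0,0],[0,0,0]]}' 0.03
python3 -m pendant '{"dp":[[0,0,-0.005],[0,0,-0.015],[0,0,-0.03],[0,0,-0.06],[-0.01,0,-0.1],[-0.034,0,-0.146],[-0.034,0,-0.146],[-0.034,0,-0.146]],"rotation":[[0,0,0],[0,0,0],[0,0,0],[0,0,0],[0,0,0],[0,0,0],[0,0,0],[0,0,0]]}'
python3 - <<'E'
from h import *
w=cap("wrist");crop(w["pixels"],225,40,190,210,2.8,"pics/w3.png"); print(tool()[:3,3])
E
```

```text
time: 10.3
tool_pos: [599.4, 18.5, 43.2]
tcp_rot: [3.141, -0.001, 0.058]
contact_force: [-2.5, 0.7, 7.0]
grip_width: 14.4
finger_force: 30.0
time: 10.8
tool_pos: [599.2, 18.4, 42.5]
tcp_rot: [3.142, 0.0, 0.058]
contact_force: [0.0, -0.1, 0.6]
grip_width: 29.9
finger_force: 0.0
time: 11.8
tool_pos: [565.3, 16.5, 189.2]
tcp_rot: [3.141, -0.001, 0.058]
contact_force: [-0.0, 0.4, -0.6]
grip_width: 29.9
finger_force: 0.0
[565.04611475  16.54409552 188.29674352]
```

View pics/w3.png

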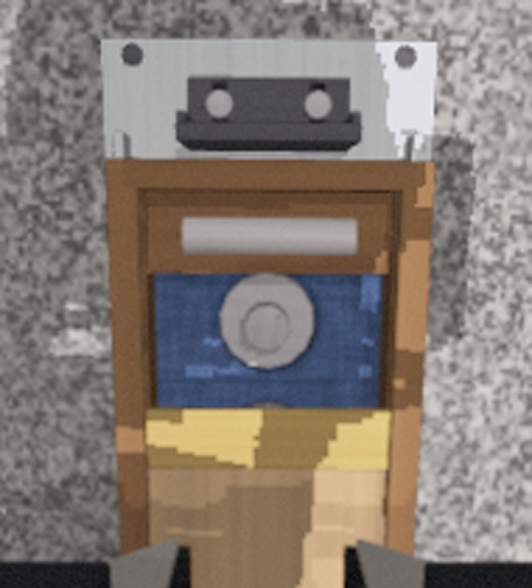

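The crop shows the weight seated flush and centred in the well at crop (267,320), with the fingers clear, the lid untouched (nose at y=408) and the case still in place. Next the lid: close the fingers, go behind the rib and push along tool x.

```bash
python3 -m pendant '{"dp":[[-0.03,0,-0.01],[-0.08,0,-0.01],[-0.13,0,-0.01],[-0.155,0,0],[-0.157,0,0.04],[-0.157,0,0.08],[-0.157,0,0.105],[-0.157,0,0.113]],"rotation":[[0,0,0],[0,0,0],[0,0,0],[0,0,0],[0,0,0],[0,0,0],[0,0,0],[0,0,0]]}' 0
python3 - <<'E'
from h import *
for n in("scene","side"):
    c=cap(n)
    print(n, proj(c,[444.7,8.8,86]), proj(c,tool()[:3,3]))
s=cap("scene");d=cap("side")
a=cv2.resize(s["pixels"][200:300,270:400],None,fx=4,fy=4,interpolation=cv2.INTER_CUBIC);b=cv2.resize(d["pixels"][170:270,330:400],None,fx=4,fy=4,interpolation=cv2.INTER_CUBIC)
cv2.imwrite("pics/f.png",np.hstack([a,b])[:,:,::-1]);print(tool()[:3,3],get_obs()["contact_force"],get_obs()["grip_width"])
E
```

```text
time: 12.85
tool_pos: [407.3, 7.6, 73.7]
tcp_rot: [-3.141, 0.005, 0.058]
contact_force: [-0.2, 0.2, 0.4]
grip_width: 0.0
finger_force: 0.0
scene [350.37219629 244.52589719] [365.5824338  257.55667152]
side [370.79303403 205.66275122] [383.93731446 206.53430056]
[409.02537658   7.37284756  76.10050114] [-0.45313322 -0.02353102 -0.01198953] 0.26884115382560086
```

```bash
python3 -m pendant '{"dp":[[0.005,0,0],[0.01,0,0],[0.014,0,0],[0.018,0,0],[0.022,0,0],[0.026,0,0],[0.03,0,0],[0.034,0,0]],"rotation":[[0,0,0],[0,0,0],[0,0,0],[0,0,0],[0,0,0],[0,0,0],[0,0,0],[0,0,0]]}'
python3 - <<'E'
from h import *
T=tool();w=cap("wrist");w["pose"]=T@w["T_tool_cam"]
print(T[:3,3])
# brass nose edge along case centreline column: blue->yellow
c=w["pixels"].astype(int)
for x in range(0,120,3):
    P=np.array([574.5+x-5,16.3+(x-5)*.058,68.5]);u,v=proj(w,P).round().astype(int)
    if 0<=u<640 and 0<=v<400: print(round(P[0]),(u,v),c[v,u],end=';')
E
```

```text
time: 14.05
tool_pos: [442.7, 9.4, 75.7]
tcp_rot: [3.142, 0.0, 0.058]
contact_force: [0.3, 0.1, 0.9]
grip_width: 0.5
finger_force: 0.2
[442.6918932    9.42000512  75.6590435 ]
```

```bash
cat > nose.py <<'E'
from h import *
def prof(c,img,off=0):
    out=[]
    for x in np.arange(-30,85,1.):   # case-x of sample at lid-top height
        P=np.array([598.7-4.7+(x-31)-off*.058,17.6+2.4+(x-31)*.058+off,68.5]);u,v=proj(c,P)
        out.append(cv2.getRectSubPix(img.astype(np.float32),(1,1),(float(u),float(v)))[0,0])
    return np.array(out)
c=cap("scene");ref=cv2.imread("pics/scene0.png")[:,:,::-1]
for nm,im in(("start",ref),("now",c["pixels"])):
    for off in (-12,12):
        p=prof(c,im,off); print(nm,off,' '.join(f"{int(x)}:{'B' if q[2]>q[0] else 'Y' if q[0]>q[2]*1.9 else 'w'}" for x,q in zip(np.arange(-30,85,4),p[::4])))
print(get_obs()["tool_pos"],get_obs()["contact_force"])
E
python3 nose.py
```

```text
start -12 -30:w -26:w -22:w -18:w -14:w -10:Y -6:Y -2:Y 2:Y 6:Y 10:w 14:B 18:B 22:B 26:B 30:w 34:Y 38:Y 42:Y 46:Y 50:w 54:w 58:w 62:w 66:w 70:Y 74:Y 78:Y 82:Y
start 12 -30:w -26:w -22:w -18:w -14:w -10:Y -6:Y -2:Y 2:Y 6:Y 10:w 14:B 18:B 22:B 26:B 30:B 34:Y 38:Y 42:Y 46:Y 50:w 54:w 58:w 62:w 66:w 70:Y 74:Y 78:Y 82:Y
now -12 -30:B -26:B -22:B -18:B -14:B -10:B -6:B -2:w 2:w 6:Y 10:Y 14:Y 18:Y 22:Y 26:w 30:w 34:Y 38:Y 42:Y 46:Y 50:w 54:w 58:w 62:w 66:w 70:Y 74:Y 78:Y 82:Y
now 12 -30:w -26:w -22:w -18:w -14:w -10:w -6:w -2:w 2:w 6:w 10:Y 14:Y 18:Y 22:Y 26:w 30:w 34:w 38:Y 42:Y 46:Y 50:w 54:w 58:w 62:w 66:w 70:Y 74:Y 78:Y 82:Y
[443.0060491    9.37296323  75.7137182 ] [-0.1495048  0.4741083 -0.1847211]
```

The lid slides: its nose went from case x≈8 to ≈24 and the case hasn't moved. About 35 mm remain to the ridge.

```bash
python3 -m pendant '{"dp":[[0.004,0,0],[0.008,0,0],[0.012,0,0],[0.016,0,0],[0.02,0,0],[0.024,0,0],[0.027,0,0],[0.03,0,0]],"rotation":[[0,0,0],[0,0,0],[0,0,0],[0,0,0],[0,0,0],[0,0,0],[0,0,0],[0,0,0]]}'
python3 -m pendant '{"dp":[[0.002,0,0],[0.003,0,0],[0.004,0,0],[0.005,0,0],[0.006,0,0],[0.007,0,0],[0.008,0,0]],"rotation":[[0,0,0],[0,0,0],[0,0,0],[0,0,0],[0,0,0],[0,0,0],[0,0,0]]}'
```

```text
time: 15.15
tool_pos: [472.6, 11.1, 75.7]
tcp_rot: [3.142, 0.0, 0.058]
contact_force: [-0.5, -0.5, 0.4]
grip_width: 0.5
finger_force: 0.2
time: 16.02
tool_pos: [480.5, 11.6, 75.7]
tcp_rot: [3.141, -0.0, 0.058]
contact_force: [0.2, -1.4, -0.8]
grip_width: 0.3
finger_force: 0.2
```

```bash
python3 -m pendant '{"dp":[[0.001,0,0],[0.002,0,0],[0.003,0,0],[0.004,0,0],[0.005,0,0],[0.006,0,0],[0.007,0,0],[0.008,0,0]],"rotation":[[0,0,0],[0,0,0],[0,0,0],[0,0,0],[0,0,0],[0,0,0],[0,0,0],[0,0,0]]}'; python3 nose.py | tail -3
```

```text
time: 17.02
tool_pos: [488.1, 12.1, 75.5]
tcp_rot: [-3.142, 0.001, 0.058]
contact_force: [-2.8, -1.5, 0.4]
grip_width: 0.6
finger_force: 1.8
now -12 -30:B -26:B -22:B -18:B -14:B -10:B -6:B -2:B 2:B 6:B 10:B 14:B 18:B 22:B 26:B 30:B 34:B 38:B 42:B 46:B 50:B 54:w 58:Y 62:Y 66:Y 70:Y 74:Y 78:Y 82:Y
now 12 -30:w -26:w -22:w -18:w -14:w -10:w -6:w -2:w 2:w 6:w 10:w 14:w 18:w 22:w 26:w 30:w 34:w 38:w 42:w 46:w 50:w 54:Y 58:Y 62:Y 66:Y 70:Y 74:Y 78:Y 82:Y
[488.3940908   12.07962907  75.55519732] [-2.39516652 -0.37877308 -0.84808901]
```

```bash
python3 -m pendant '{"dp":[[0.001,0,0],[0.002,0,0],[0.003,0,0],[0.004,0,0],[0.005,0,0],[0.006,0,0]],"rotation":[[0,0,0],[0,0,0],[0,0,0],[0,0,0],[0,0,0],[0,0,0]]}'
```

```text
time: 17.82
tool_pos: [492.4, 12.5, 75.5]
tcp_rot: [-3.141, 0.005, 0.058]
contact_force: [-11.7, -0.7, 6.4]
grip_width: 0.5
finger_force: 5.4
```

```bash
python3 -m pendant '{"dp":[[0.001,0,0],[0.002,0,0],[0.003,0,0],[0.004,0,0]],"rotation":[[0,0,0],[0,0,0],[0,0,0],[0,0,0]]}'
```

```text
time: 18.32
tool_pos: [497.3, 12.7, 75.5]
tcp_rot: [-3.141, 0.002, 0.058]
contact_force: [-4.7, -1.0, 1.0]
grip_width: 0.5
finger_force: 2.3
```

```bash
python3 -m pendant '{"dp":[[0.0005,0,0],[0.001,0,0],[0.0015,0,0],[0.002,0,0]],"rotation":[[0,0,0],[0,0,0],[0,0,0],[0,0,0]]}'; python3 - <<'E'
from h import *
s=cap("scene");d=cap("side")
a=cv2.resize(s["pixels"][200:290,240:380],None,fx=3,fy=3,interpolation=cv2.INTER_CUBIC);b=cv2.resize(d["pixels"][190:280,270:400],None,fx=2.9,fy=3,interpolation=cv2.INTER_CUBIC)
cv2.imwrite("pics/f2.png",np.hstack([a,b])[:,:,::-1])
E
python3 nose.py|tail -3
```

```text
time: 18.82
tool_pos: [500.9, 12.7, 75.9]
tcp_rot: [3.141, -0.001, 0.058]
contact_force: [-0.3, 0.1, 0.3]
grip_width: 0.2
finger_force: 0.0
now -12 -30:w -26:w -22:w -18:B -14:B -10:B -6:B -2:B 2:B 6:B 10:B 14:B 18:B 22:B 26:B 30:B 34:B 38:B 42:B 46:B 50:B 54:B 58:B 62:B 66:B 70:w 74:Y 78:Y 82:Y
now 12 -30:w -26:w -22:w -18:w -14:w -10:w -6:w -2:w 2:w 6:w 10:w 14:w 18:w 22:w 26:w 30:w 34:w 38:w 42:w 46:w 50:w 54:w 58:w 62:w 66:w 70:Y 74:Y 78:Y 82:Y
[500.57320058  12.70596851  75.75265816] [-0.18833308  0.55311185  0.23591603]
```

```bash
python3 -m pendant '{"dp":[[0.0005,0,0],[0.001,0,0],[0.0015,0,0],[0.0015,0,0]],"rotation":[[0,0,0],[0,0,0],[0,0,0],[0,0,0]]}'
```

```text
time: 19.48
tool_pos: [501.9, 12.8, 75.7]
tcp_rot: [3.141, -0.0, 0.058]
contact_force: [1.1, -0.9, -0.0]
grip_width: 0.3
finger_force: 0.0
```

```bash
python3 -m pendant '{"dp":[[0.0005,0,0],[0.001,0,0],[0.0015,0,0],[0.0015,0,0]],"rotation":[[0,0,0],[0,0,0],[0,0,0],[0,0,0]]}'
```

```text
time: 19.98
tool_pos: [503.2, 12.9, 75.7]
tcp_rot: [3.142, 0.0, 0.058]
contact_force: [-0.3, -0.1, 0.2]
grip_width: 0.4
finger_force: 0.4
```

```bash
python3 -m pendant '{"dp":[[0.0005,0,0],[0.001,0,0],[0.0015,0,0],[0.0015,0,0]],"rotation":[[0,0,0],[0,0,0],[0,0,0],[0,0,0]]}'
```

```text
time: 20.48
tool_pos: [503.3, 13.0, 75.4]
tcp_rot: [-3.141, 0.003, 0.058]
contact_force: [-6.6, -1.0, 2.7]
grip_width: 0.6
finger_force: 3.2
```

```bash
python3 -m pendant '{"dp":[[0.0005,0,0],[0.001,0,0],[0.0015,0,0],[0.0015,0,0]],"rotation":[[0,0,0],[0,0,0],[0,0,0],[0,0,0]]}'
```

```text
time: 20.98
tool_pos: [503.3, 13.2, 75.1]
tcp_rot: [-3.141, 0.007, 0.058]
contact_force: [-10.9, -0.7, 4.9]
grip_width: 0.3
finger_force: 5.3
```

```bash
python3 -m pendant '{"dp":[[0.0005,0,0],[0.001,0,0],[0.0015,0,0],[0.002,0,0],[0.002,0,0]],"rotation":[[0,0,0],[0,0,0],[0,0,0],[0,0,0],[0,0,0]]}'
```

```text
time: 21.6
tool_pos: [503.4, 13.4, 74.8]
tcp_rot: [-3.141, 0.011, 0.058]
contact_force: [-16.6, -1.9, 8.3]
grip_width: 0.5
finger_force: 8.1
```

```bash
python3 -m pendant '{"dp":[[0.0005,0,0],[0.001,0,0],[0.0015,0,0],[0.0015,0,0]],"rotation":[[0,0,0],[0,0,0],[0,0,0],[0,0,0]]}'
```

```text
time: 22.1
tool_pos: [503.4, 13.6, 74.5]
tcp_rot: [-3.14, 0.014, 0.058]
contact_force: [-19.8, -2.3, 9.8]
grip_width: 0.4
finger_force: 10.1
```

A rigid stop: the force climbs to 20 N with no movement. I'll back off, lift and check from above.

```bash
python3 -m pendant '{"dp":[[-0.004,0,0],[-0.01,0,-0.001],[-0.018,0,-0.005],[-0.018,0,-0.03],[0.0,0,-0.07],[0.03,0,-0.115],[0.055,0,-0.115],[0.055,0,-0.115]],"rotation":[[0,0,0],[0,0,0],[0,0,0],[0,0,0],[0,0,0],[0,0,0],[0,0,0],[0,0,0]]}'
python3 - <<'E'
from h import *
T=tool();w=cap("wrist");w["pose"]=T@w["T_tool_cam"]
s=cap("scene")
a=cv2.resize(w["pixels"][40:240,220:420],(500,500),interpolation=cv2.INTER_CUBIC);b=cv2.resize(s["pixels"][190:290,240:300],(300,500),interpolation=cv2.INTER_CUBIC)
cv2.imwrite("pics/w4.png",np.hstack([a,b])[:,:,::-1]);print(T[:3,3],get_obs()["contact_force"])
E
```

```text
time: 23.1
tool_pos: [565.8, 16.4, 191.2]
tcp_rot: [3.141, -0.002, 0.058]
contact_force: [-1.0, 0.5, -0.4]
grip_width: 0.5
finger_force: 0.0
[565.84148658  16.43909857 191.16436048] [-0.38564175  0.71445804  0.16850763]
```

View pics/w4.png

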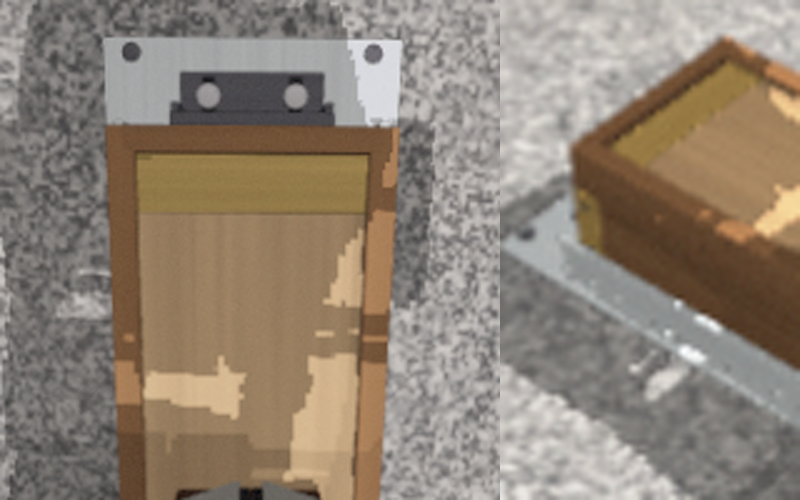

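The picture shows the brass nose tight against the far wall (row ~152), the case against the back stop, and the arm clear. Handing in.

```bash
python3 -c "
from plant import workorder;print(workorder.close_job())"
```

```text
the job is handed in; nothing more can be done
None
```

The big weight is seated in its well and the lid is pushed over the ridge to its hard stop (about 20 N at most); I handed the job in at about 23 s, and no verdict came back.

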